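# Put the Gram stain set back in its carrier

## Task

The four dropper bottles of the Gram stain set are scattered over the bench among others: put them away in the bottle carrier, each standing upright in the cup of the same colour as its cap (violet, yellow, black, red). Keep them upright and set them down gently, without dropping or throwing them. The blue-capped and green-capped bottles belong to other stains: leave them standing where they are.

Things in the scene. Friction and masses are not known exactly. Their poses are not given: they have to be found in the camera images.
- bottle_violet: Gram-set bottle with violet cap: amber dropper bottle, upright, about 0.09 kg, 100 mm tall. Body 38 mm across, 56 mm tall, violet label band; shoulder from 56 to 68 mm; cap a straight violet cylinder 24 mm across from 68 to 100 mm up. Grip the cap from above, TCP 88 mm over the underside, any yaw. Origin: centre of underside; z up. Goes in the violet cup.
- bottle_yellow: Gram-set bottle with yellow cap: amber dropper bottle, upright, about 0.09 kg, 100 mm tall. Body 38 mm across, 56 mm tall, yellow label band; shoulder from 56 to 68 mm; cap a straight yellow cylinder 24 mm across from 68 to 100 mm up. Grip the cap from above, TCP 88 mm over the underside, any yaw. Origin: centre of underside; z up. Goes in the yellow cup.
- bottle_black: Gram-set bottle with black cap: amber dropper bottle, upright, about 0.09 kg, 100 mm tall. Body 38 mm across, 56 mm tall, black label band; shoulder from 56 to 68 mm; cap a straight black cylinder 24 mm across from 68 to 100 mm up. Grip the cap from above, TCP 88 mm over the underside, any yaw. Origin: centre of underside; z up. Goes in the black cup.
- bottle_red: Gram-set bottle with red cap: amber dropper bottle, upright, about 0.09 kg, 100 mm tall. Body 38 mm across, 56 mm tall, red label band; shoulder from 56 to 68 mm; cap a straight red cylinder 24 mm across from 68 to 100 mm up. Grip the cap from above, TCP 88 mm over the underside, any yaw. Origin: centre of underside; z up. Goes in the red cup.
- bottle_blue: Look-alike, not of the set (methylene blue): the same amber bottle, 38 mm across, 100 mm tall, with a blue cap and label band. Origin: centre of its underside; z up. Stays where it is. Bottle centres are at least 65 mm apart at the start; other clutter near the bottles and the carrier is under 35 mm tall.
- bottle_green: Look-alike, not of the set (malachite green): the same amber bottle, 38 mm across, 100 mm tall, with a green cap and label band. Origin: centre of its underside; z up. Stays where it is. Bottle centres are at least 65 mm apart at the start; other clutter near the bottles and the carrier is under 35 mm tall.
- cup_violet: Violet cup of the carrier: square open box, 61 mm outside, 56 mm inside, 30 mm tall, floor 2.5 mm thick. Origin: centre of underside, 6 mm above the bench; x, y along its sides, z up. Four cups sit two by two in any order, centres 64 mm apart, in a low aluminium carrier 142 mm square (rim 16 mm, wire handles 33 mm high on two sides). Cups and carrier are fixed.
- cup_yellow: Yellow cup of the carrier: square open box, 61 mm outside, 56 mm inside, 30 mm tall, floor 2.5 mm thick. Origin: centre of underside, 6 mm above the bench; x, y along its sides, z up. Four cups sit two by two in any order, centres 64 mm apart, in a low aluminium carrier 142 mm square (rim 16 mm, wire handles 33 mm high on two sides). Cups and carrier are fixed.
- cup_black: Black cup of the carrier: square open box, 61 mm outside, 56 mm inside, 30 mm tall, floor 2.5 mm thick. Origin: centre of underside, 6 mm above the bench; x, y along its sides, z up. Four cups sit two by two in any order, centres 64 mm apart, in a low aluminium carrier 142 mm square (rim 16 mm, wire handles 33 mm high on two sides). Cups and carrier are fixed.
- cup_red: Red cup of the carrier: square open box, 61 mm outside, 56 mm inside, 30 mm tall, floor 2.5 mm thick. Origin: centre of underside, 6 mm above the bench; x, y along its sides, z up. Four cups sit two by two in any order, centres 64 mm apart, in a low aluminium carrier 142 mm square (rim 16 mm, wire handles 33 mm high on two sides). Cups and carrier are fixed.

How it is judged:
By the outcome, as a careful person would: the job done as asked, in the order asked, and still so for the second after the job is handed in, with the robot touching nothing.
It also fails if it takes over 104 s, if anything falls off the work surface, if the arm or the gripper's body presses on something with over 40 N, if the wrist force passes 120 N, or if a joint passes its speed limit or range.

## Robot

A 6-joint arm with a two-finger parallel gripper is mounted at the origin on the work surface. World frame = base frame: x ahead of the robot, y to its left, z up, the work surface at z = 0. Lengths are in mm, angles in rad, forces in N, time in s.
With the tool pointing down it reaches from about 350 to 875 mm from the base axis. Payload 4.2 kg.
Tool frame: the origin (TCP) lies between the finger pads, 19 mm behind the fingertips; this is the grasp point; z points along the fingers, y is the line along which they close (so a half turn about z gives the same grasp; the last joint's range is limited). The gripper opens to 85 mm and grips with 20 to 120 N. Pads are 22 mm wide; open, the fingers measure 114 mm over their backs; the gripper's body (76 mm by 85 mm) begins 54 mm behind the grasp point. The pads swing forward as they close: fully open they stand 13 mm farther back than shut.
Start: joints at [1.563, 0.385, 0.008, 0, -1.194, -0.259], TCP at [164.747, 602.875, 250.012] pointing down, gripper open.
Joint ranges: [-3.14, 3.14], [-1.21, 2.06], [-1.07, 1.41], [-3.16, 2.05], [-2.99, -0.16], [-3.1, 3.1]. Speed limits (rad/s): [2.79, 2.79, 3.14, 3.14, 3.14, 3.14].

## Interface

Orientations are given as a unit quaternion [x, y, z, w].
In Python, from bench import * gives the robot as it stands.
- The arm moves only by the tool drive_tool, never from a script. Its argument "plan" is a list that holds one entry, the list of rows, each a list of 5 numbers: the closure, from -1 (fully open) to 1 (shut), then the shift along the world's x, y, z in mm, then the turn about the world's z in degrees. A call has 1 to 20 rows; each row shifts and turns the commanded pose from where the row before left it; what a row does not reach is not made up. A row lasts 1/12 s, in which the tool goes at most 41.7 mm and 7.16 degrees, less where a joint would pass 70% of its speed; a pose out of reach is approached as far as the arm can. A call is refused whole if a number of a shift passes 41.7 or a number of a turn 7.16, either way. A call with a gripper value outside its range is refused whole. The fingers move at their own pace and stop on an object; the grip force is fixed at half the most. Time passes only in rows, so rows that do not move let the fingers close. It gives the time, the measured TCP pose, the force, the opening and the grip force at its end, in the units of the state.
- read_state(): the state, without advancing time (a new reading comes with each control period).
- get_image(name): name is "scene" or "side" or "wrist"; returns (picture, depth): 480x640x3 uint8, red, green, blue; 480x640 float32, mm along the optical axis (not along the pixel's ray), 0 where there is no reading.
- camera_model(name): a dict with "fx", "fy", "cx", "cy" (pixels), "distortion" ([k1, k2, p1, p2, k3] as OpenCV has them; the pictures are not rectified), "R" (3x3) and "t" (3): a world point X has camera coordinates R X + t; the wrist camera has in their place "mount" (4x4, takes a point from camera to tool coordinates, whose origin is the TCP and whose axes are the flange's). Camera axes: x right, y down, z forward; pixel columns grow to the right and rows downward; lengths in mm; the calibration is good to about 2 mm. A picture is of the moment at which its call begins: read the wrist's pose just before it. camera_model takes no time and is no camera call.
- job_done(): hands the job in; it is judged then, once.
The state is a dict: "clock": time; "joints": joint angles; "joint_vel": joint speeds; "joint_efforts": joint torques, N m; "position": TCP position; "ee_rot": TCP orientation; "contact_force": force on the tool from outside, world axes, zero at the start; "wrist_torque": the same for the moment, N m; "gripper_width": finger opening in mm; "grasp_force": force on a finger pad.
Only numpy, scipy, OpenCV 4.12 (cv2) and the standard library are available. Lean on these libraries where they do the work, as an engineer would, in place of code of your own. Each camera call takes 0.05 s, during which the arm holds its last target. There are 200 camera calls.

## Working session

There is one attempt and no reset: what is moved stays moved. The work goes in short steps, Python scripts to look and compute and a tool call to move; the robot and the scene stay as the last step left them, time stands still between calls to the robot, and variables do not carry over. Pictures are saved under pics/ and viewed, at most 14 in all, crops included, and the job is handed in when it is done.

Besides the shell and the picture viewer there is one more tool, called after "Emit:" as name(argument=value, ...), one argument or row to a line, values as JSON. drive_tool: Moves the arm, as the interface text tells. Its arguments: {"type":"object","properties":{"plan":{"type":"array"}},"required":["plan"]}

```bash
mkdir -p pics; ls; python3 - <<'E'
from bench import *
import cv2,numpy as np
s=read_state();print({k:np.round(v,3).tolist() for k,v in s.items()})
for n in("scene","side","wrist"):
    p,d=get_image(n);cv2.imwrite(f"pics/{n}0.png",p[...,::-1]);np.savez(f"pics/{n}0.npz",p=p,d=d)
    print(n,{k:np.round(v,3).tolist() for k,v in camera_model(n).items()},(d>0).mean())
E
```

```text
pics
{'clock': 0.0, 'joints': [1.563, 0.386, 0.007, -0.001, -1.194, -0.259], 'joint_vel': [0.001, 0.001, 0.0, 0.0, 0.001, -0.0], 'joint_efforts': [0.001, -39.229, 18.84, 4.186, -0.005, -0.0], 'position': [164.587, 602.359, 248.92], 'ee_rot': [0.991, -0.133, -0.0, 0.001], 'contact_force': [0.282, -0.036, -0.133], 'wrist_torque': [-0.008, 0.048, 0.027], 'grasp_force': 0.0, 'gripper_width': 85.289}
scene {'fx': 455.331, 'fy': 455.331, 'cx': 322.311, 'cy': 241.569, 'distortion': [0.007, 0.0, 0.0, 0.0, 0.0], 'R': [[-0.714, 0.7, 0.006], [0.5, 0.516, -0.696], [-0.49, -0.494, -0.718]], 't': [391.437, -255.463, 1274.71]} 0.9959244791666667
side {'fx': 533.049, 'fy': 533.049, 'cx': 322.333, 'cy': 244.603, 'distortion': [0.022, 0.0, 0.0, 0.0, 0.0], 'R': [[0.7, -0.714, -0.013], [-0.492, -0.469, -0.733], [0.518, 0.52, -0.68]], 't': [-399.744, 293.735, 798.048]} 0.9960188802083333
wrist {'fx': 335.687, 'fy': 335.687, 'cx': 320.91, 'cy': 237.712, 'distortion': [0.017, 0.0, 0.0, 0.0, 0.0], 'mount': [[0.0, -0.958, -0.287, 72.085], [1.0, 0.0, -0.001, 0.095], [0.001, -0.287, 0.958, -123.833], [0.0, 0.0, 0.0, 1.0]]} 0.9959049479166666
```

View pics/scene0.png

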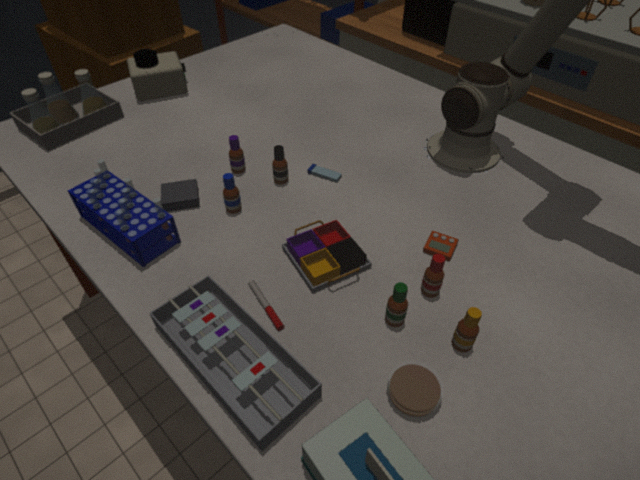

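View pics/side0.png

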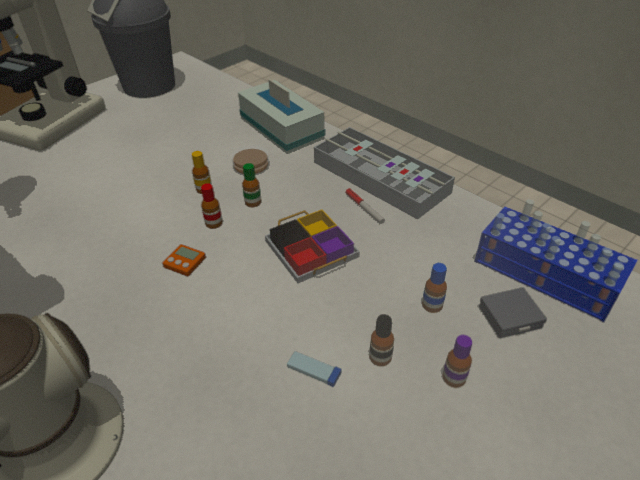

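Scene shows caps at violet (234,140), black (279,150), red (438,262), yellow (473,314), with the cups around (326,250). In the side view the caps are at violet (463,343), black (384,323), red (208,188), yellow (198,157) and the cups around (312,240). Next I measure them from both views using the depth.

```bash
cat > h.py <<'E'
from bench import *
import cv2,numpy as np
from scipy.optimize import least_squares
def undist(c,uv):
    K=np.array([[c["fx"],0,c["cx"]],[0,c["fy"],c["cy"]],[0,0,1.]])
    return cv2.undistortPoints(np.asarray(uv,float).reshape(-1,1,2),K,np.array(c["distortion"],float))[:,0]
def cloud(n,d):
    c=camera_model(n);R=np.array(c["R"]);t=np.array(c["t"])
    v,u=np.mgrid[:480,:640];n_=undist(c,np.c_[u.ravel(),v.ravel()])
    P=np.c_[n_,np.ones(len(n_))]*d.reshape(-1,1)
    return ((P-t)@R).reshape(480,640,3)
def tri(uvs):
    A=[];b=[]
    for n,uv in uvs.items():
        c=camera_model(n);R=np.array(c["R"]);t=np.array(c["t"]);x,y=undist(c,uv)[0]
        for r,q in((0,x),(1,y)): A.append(R[r]-q*R[2]);b.append(q*t[2]-t[r])
    s=np.linalg.lstsq(np.array(A),np.array(b),rcond=None);return s[0],s[1]
E
cat > m.py <<'E'
from h import *
D={n:np.load(f"pics/{n}0.npz") for n in("scene","side")}
C={n:cloud(n,D[n]["d"]) for n in D}
caps=dict(violet=((234,140),(463,343)),black=((279,150),(384,323)),red=((438,262),(208,188)),yellow=((473,314),(198,157)),blue=((229,179),(438,270)),green=((400,289),(249,170)))
for k,(a,b) in caps.items():
    T,e=tri(dict(scene=a,side=b));o=[]
    for n in C:
        P=C[n].reshape(-1,3);q=P[(np.hypot(*(P-T)[:,:2].T)<28)&(P[:,2]>72)&(P[:,2]<108)];o.append(q)
    q=np.vstack(o);w=q[q[:,2]<96]
    f=least_squares(lambda p:np.hypot(*(w[:,:2]-p).T)-12,T[:2],loss="soft_l1")
    print(k,"tri",T.round(),"fit",f.x.round(1),"rms",np.sqrt((f.fun**2).mean()).round(1),"top",[np.percentile(x[:,2],97).round(1) for x in o],[x.mean(0).round() for x in o],len(w))
cups=dict(violet=((307,246),(333,245)),red=((331,234),(304,256)),black=((347,253),(290,234)),yellow=((320,266),(317,224)))
for k,(a,b) in cups.items():
    T,e=tri(dict(scene=a,side=b));print("cup",k,"tri",T.round(1),[C[n][p[1],p[0]].round(1) for n,p in(("scene",a),("side",b))])
T0=tri(dict(scene=(326,251),side=(311,240)))[0]
for n in C:
    P=C[n].reshape(-1,3);q=P[(np.hypot(*(P-T0)[:,:2].T)<110)&(P[:,2]>10)&(P[:,2]<45)]
    print(n,np.percentile(q[:,2],[50,90,97]).round(1),cv2.minAreaRect(q[:,:2].astype(np.float32)))
    r=q[q[:,2]>31];print(" rim",len(r),cv2.minAreaRect(r[:,:2].astype(np.float32)))
for n,c0 in(("scene",(326,253)),("side",(311,240))):
    p=D[n]["p"][c0[1]-50:c0[1]+50,c0[0]-65:c0[0]+65];cv2.imwrite(f"pics/crop_{n}.png",cv2.resize(p[...,::-1],None,fx=6,fy=6,interpolation=2))
E
python3 m.py
```

```text
violet tri [ 504. -364.   92.] fit [ 504.2 -364.6] rms 1.3 top [np.float64(99.8), np.float64(102.1)] [array([ 506., -359.,   89.]), array([ 499., -366.,   92.])] 254
black tri [ 451. -253.   91.] fit [ 452.1 -253.1] rms 1.3 top [np.float64(100.9), np.float64(101.9)] [array([ 455., -248.,   90.]), array([ 448., -256.,   92.])] 239
red tri [474. 235.  92.] fit [469.8 232.2] rms 1.2 top [np.float64(100.9), np.float64(101.4)] [array([475., 235.,  91.]), array([467., 227.,  90.])] 230
yellow tri [529. 346.  91.] fit [528.9 347.6] rms 1.3 top [np.float64(101.4), np.float64(101.4)] [array([534., 349.,  92.]), array([526., 342.,  90.])] 237
blue tri [ 606. -246.   91.] fit [ 606.3 -247.9] rms 1.3 top [np.float64(100.6), np.float64(101.9)] [array([ 608., -243.,   90.]), array([ 602., -251.,   91.])] 240
green tri [575. 225.  90.] fit [575.9 226.7] rms 1.3 top [np.float64(101.0), np.float64(102.1)] [array([580., 229.,  92.]), array([573., 222.,  90.])] 233
cup violet tri [579.8 -18.5  22.1] [array([569.7, -26.1,   8.9]), array([592.4,  -9.9,   8.3])]
cup red tri [517.   -3.8  25.6] [array([504.9, -16. ,   8.4]), array([529.1,  10.3,   7.7])]
cup black tri [537.8  61.4  30. ] [array([521.9,  49.8,   9.1]), array([553.7,  77.8,   9.6])]
cup yellow tri [601.2  45.9  26.5] [array([588.7,  34.4,   7. ]), array([618.4,  62.3,   6.2])]
scene [26.2 35.1 36.4] ((559.7322998046875, 21.4739990234375), (170.8425750732422, 142.95254516601562), 75.10438537597656)
 rim 851 ((559.2584838867188, 22.519065856933594), (168.92515563964844, 126.40181732177734), 74.69479370117188)
side [25.6 36.  37.5] ((557.4884643554688, 20.81658935546875), (171.07479858398438, 143.27828979492188), 76.89838409423828)
 rim 1053 ((559.2200317382812, 19.652145385742188), (171.12303161621094, 127.10767364501953), 74.87555694580078)
```

View pics/crop_scene.png

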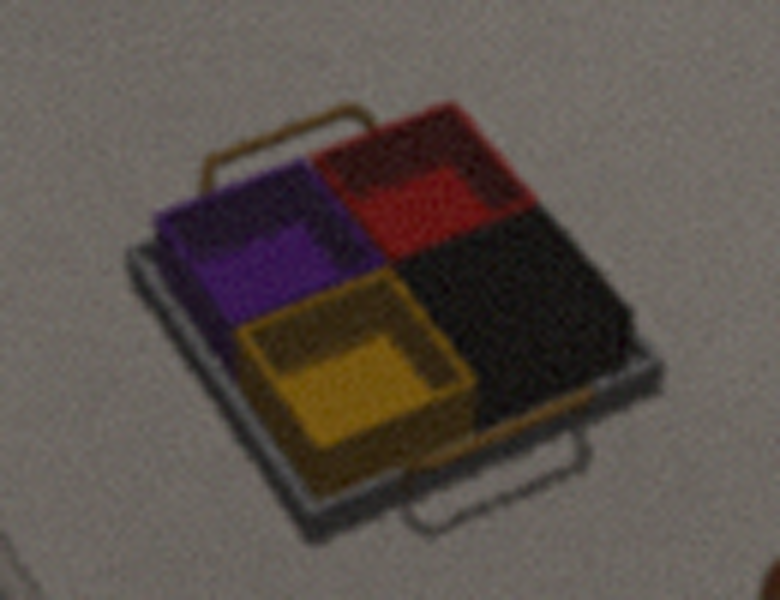

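View pics/crop_side.png

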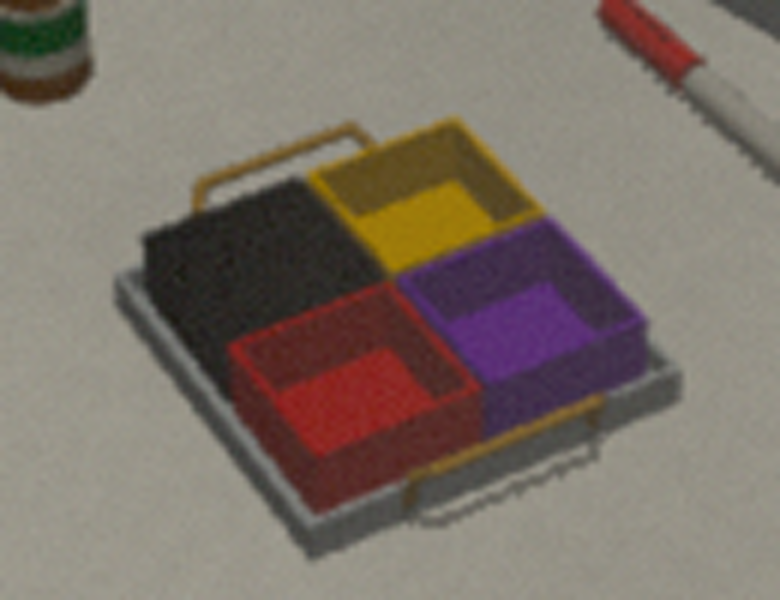

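The crops show all four cups well. Their shared corner is at about (326,247) in scene and (311,237) in side. The carrier centre is about (559,21) and its sides run along 75°, which matches the gripper's closing line, so no yaw is needed.

I'm using these cup centres:
- violet: (581.8, -18.2)
- red: (520, -1.6)
- black: (536.6, 60.2)
- yellow: (598.4, 43.6)

The cap tops measure 101 and the cup rims 36, both as they should be. I'll start with the yellow bottle.

Emit:
drive_tool(
  plan=[
    [[0,28,-19.6,-5,0],[0,28,-19.6,-5,0],[0,28,-19.6,-5,0],[0,28,-19.6,-5,0],[0,28,-19.6,-5,0],[0,28,-19.6,-5,0],[0,28,-19.6,-5,0],[0,28,-19.6,-5,0],[0,28,-19.6,-5,0],[0,28,-19.6,-5,0],[0,28,-19.6,-5,0],[0,28,-19.6,-5,0],[0,28,-19.6,-5,0],[0,0,0,0,0],[0,0,0,0,0],[0,0,0,0,0]],
  ],
)

```text
clock: 1.48
position: [528.5, 347.9, 184.6]
ee_rot: [0.991, -0.133, -0.0, 0.0]
contact_force: [0.3, 0.4, 0.4]
gripper_width: 42.4
grasp_force: 0.0
```

```bash
python3 - <<'E'
from h import *
print(tri(dict(scene=(261+390.5/6-.5,203+262.5/6-.5),side=(246+393.5/6-.5,190+280.5/6-.5))))
s=read_state();p,d=get_image("wrist");cv2.imwrite("pics/w1.png",p[...,::-1])
q=np.array(s["ee_rot"]);print(s["position"],q,s["gripper_width"])
from scipy.spatial.transform import Rotation as Ro
c=camera_model("wrist");M=np.array(c["mount"]);v,u=np.mgrid[:480,:640];n=undist(c,np.c_[u.ravel(),v.ravel()])
P=np.c_[n,np.ones(len(n))]*d.reshape(-1,1);W=Ro.from_quat(q).apply(P@M[:3,:3].T+M[:3,3])+s["position"]
k=(np.hypot(W[:,0]-529,W[:,1]-347)<30)&(W[:,2]>96)&(W[:,2]<108);print(k.sum(),W[k].mean(0),W[k].min(0),W[k].max(0))
E
```

```text
(array([559.19046365,  20.20769183,  35.37406739]), array([0.60047754]))
[528.538535   347.93724159 184.58913777] [ 9.91078202e-01 -1.33280939e-01 -3.31300789e-04  2.80963799e-04] 42.426715984754026
967 [528.65997052 348.13620198  99.75702126] [516.53879362 336.55172981  96.02680048] [540.1740584  360.19645258 101.84369617]
```

The wrist view puts the yellow cap at (528.7, 348.1), top about 101, which agrees with the first measurement. The carrier's centre corner triangulates to (559.2, 20.2, 35.4), also in agreement. Now I descend, grip and lift.

Emit:
drive_tool(
  plan=[
    [[0,0,0,-20,0],[0,0,0,-20,0],[0,0,0,-20,0],[0,0,0,-18,0],[0,0,0,-12,0],[0,0,0,-6.5,0],[0,0,0,0,0],[0,0,0,0,0],[1,0,0,0,0],[1,0,0,0,0],[1,0,0,0,0],[1,0,0,0,0],[1,0,0,0,0],[1,0,0,0,0]],
  ],
)

```text
clock: 2.7
position: [529.5, 348.6, 90.0]
ee_rot: [0.991, -0.133, 0.001, -0.001]
contact_force: [-1.0, 0.9, 5.5]
gripper_width: 22.2
grasp_force: 58.7
```

Emit:
drive_tool(
  plan=[
    [[1,0,0,5,0],[1,0,0,12,0],[1,0,0,22,0],[1,0,0,30,0],[1,0,0,30,0],[1,0,0,15,0],[1,0,0,6,0],[1,2,-10,0,0],[1,5,-20,0,0],[1,7,-30,0,0],[1,8,-37,0,0],[1,8,-37,0,0],[1,8,-37,0,0],[1,8,-37,0,0],[1,8,-37,0,0],[1,7,-30,0,0],[1,5,-20,0,0],[1,3,-10,0,0],[1,0,0,0,0],[1,0,0,0,0]],
  ],
)

```text
clock: 4.37
position: [597.1, 42.6, 207.2]
ee_rot: [0.991, -0.134, -0.001, 0.0]
contact_force: [-0.7, 0.6, -0.5]
gripper_width: 22.1
grasp_force: 58.8
```

Emit:
drive_tool(
  plan=[
    [[1,0,0,-8,0],[1,0,0,-18,0],[1,0,0,-22,0],[1,0,0,-22,0],[1,0,0,-15,0],[1,0,0,-9,0],[1,0,0,-5,0],[1,0,0,-3,0],[1,0,0,-2,0],[1,0,0,0,0],[1,0,0,-1,0],[1,0,0,0,0]],
  ],
)

```text
clock: 5.37
position: [598.1, 43.2, 104.2]
ee_rot: [0.991, -0.133, 0.001, -0.0]
contact_force: [-0.6, 0.4, -1.2]
gripper_width: 22.0
grasp_force: 58.8
```

Emit:
drive_tool(
  plan=[
    [[1,0,0,-1,0],[1,0,0,-1,0],[1,0,0,-1,0],[1,0,0,-1,0],[1,0,0,0,0],[1,0,0,0,0]],
  ],
)

```text
clock: 5.87
position: [597.7, 43.0, 99.4]
ee_rot: [0.991, -0.133, -0.0, 0.0]
contact_force: [-0.4, 0.4, -0.2]
gripper_width: 22.6
grasp_force: 58.8
```

Emit:
drive_tool(
  plan=[
    [[1,0,0,-1,0],[1,0,0,-0.5,0],[1,0,0,0,0]],
  ],
)

```text
clock: 6.12
position: [598.0, 43.1, 98.6]
ee_rot: [0.991, -0.133, 0.0, -0.0]
contact_force: [-0.6, 0.3, 2.2]
gripper_width: 21.9
grasp_force: 59.3
```

It has touched down, with the force at +2.2 N. I release, retreat and go over the red bottle.

Emit:
drive_tool(
  plan=[
    [[0,0,0,0,0],[0,0,0,0,0],[0,0,0,0,0],[0,0,0,0,0],[0,0,0,10,0],[0,0,0,25,0],[0,0,0,30,0],[0,0,0,20,0],[0,-10,14,0,0],[0,-21,31,0,0],[0,-23,34,0,0],[0,-23,34,0,0],[0,-21,31,0,0],[0,-18,27,0,0],[0,-12,18,0,0],[0,0,0,0,0],[0,0,0,0,0]],
  ],
)

```text
clock: 7.53
position: [469.4, 233.1, 183.9]
ee_rot: [0.991, -0.132, 0.0, -0.0]
contact_force: [0.9, -0.3, -0.5]
gripper_width: 42.7
grasp_force: 0.0
```

```bash
cat > w.py <<'E'
from h import *
import sys
from scipy.spatial.transform import Rotation as Ro
x,y,name=float(sys.argv[1]),float(sys.argv[2]),sys.argv[3]
s=read_state();p,d=get_image("wrist");cv2.imwrite(f"pics/{name}.png",p[...,::-1])
c=camera_model("wrist");M=np.array(c["mount"]);v,u=np.mgrid[:480,:640];n=undist(c,np.c_[u.ravel(),v.ravel()])
P=np.c_[n,np.ones(len(n))]*d.reshape(-1,1);W=Ro.from_quat(s["ee_rot"]).apply(P@M[:3,:3].T+M[:3,3])+s["position"]
k=(np.hypot(W[:,0]-x,W[:,1]-y)<30)&(W[:,2]>96)&(W[:,2]<115)
cap=W[k];m=cap.mean(0);print("tcp",np.round(s["position"],1),"cap",m.round(1),cap.min(0).round(1),cap.max(0).round(1),"col",p.reshape(-1,3)[k].mean(0).round(),"go",(m-s["position"]).round(1)[:2],"dz",(88-s["position"][2]).round(1))
E
python3 w.py 470 232 w2
```

```text
tcp [469.4 233.1 183.9] cap [469.6 232.3  99.8] [457.3 220.8  96. ] [480.5 244.2 101.8] col [111.  25.  25.] go [ 0.3 -0.7] dz -95.9
```

View pics/w2.png

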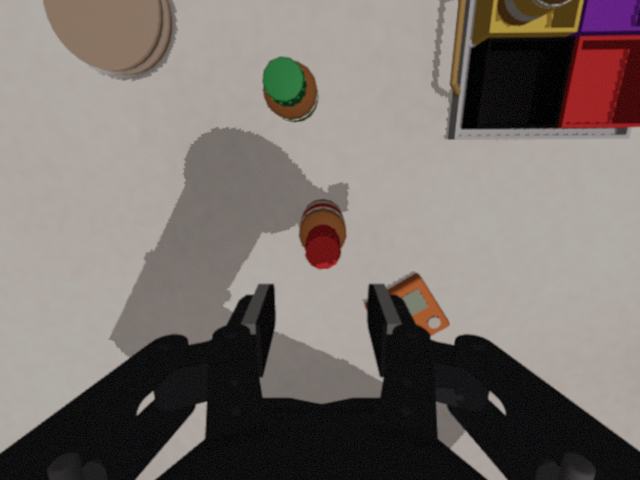

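The wrist view shows the red cap at (322,247), centred between the fingers. The yellow bottle's foot is in its cup at (535,8). I grip the red one.

Emit:
drive_tool(
  plan=[
    [[0,0,-0.7,-20,0],[0,0,0,-20,0],[0,0,0,-20,0],[0,0,0,-18,0],[0,0,0,-12,0],[0,0,0,-6,0],[0,0,0,0,0],[0,0,0,0,0],[1,0,0,0,0],[1,0,0,0,0],[1,0,0,0,0],[1,0,0,0,0],[1,0,0,0,0],[1,0,0,0,0]],
  ],
)

```text
clock: 8.75
position: [470.6, 231.9, 88.2]
ee_rot: [0.991, -0.133, 0.001, -0.001]
contact_force: [0.2, -0.4, 5.4]
gripper_width: 22.5
grasp_force: 59.0
```

Emit:
drive_tool(
  plan=[
    [[1,0,0,5,0],[1,0,0,12,0],[1,0,0,22,0],[1,0,0,30,0],[1,0,0,30,0],[1,0,0,15,0],[1,0,0,6,0],[1,2,-10,0,0],[1,4.5,-20,0,0],[1,6.5,-30,0,0],[1,8,-37,0,0],[1,8,-37,0,0],[1,8,-37,0,0],[1,6,-31,0,0],[1,4,-20,0,0],[1,2.5,-11.5,0,0],[1,0,0,0,0],[1,0,0,0,0]],
  ],
)

```text
clock: 10.25
position: [518.5, -2.6, 205.6]
ee_rot: [0.991, -0.134, -0.001, 0.0]
contact_force: [-1.0, 1.1, -1.0]
gripper_width: 22.3
grasp_force: 58.8
```

Emit:
drive_tool(
  plan=[
    [[1,0,0,-8,0],[1,0,0,-18,0],[1,0,0,-22,0],[1,0,0,-22,0],[1,0,0,-15,0],[1,0,0,-9,0],[1,0,0,-5,0],[1,0,0,-3,0],[1,0,0,-2,0],[1,0,0,0,0],[1,0,0,0,0]],
  ],
)

```text
clock: 11.17
position: [519.7, -1.9, 103.7]
ee_rot: [0.991, -0.133, 0.001, -0.0]
contact_force: [-0.2, 0.6, -0.5]
gripper_width: 22.4
grasp_force: 58.9
```

Emit:
drive_tool(
  plan=[
    [[1,0,0,-2,0],[1,0,0,-1,0],[1,0,0,-1,0],[1,0,0,-1,0],[1,0,0,0,0],[1,0,0,0,0]],
  ],
)

```text
clock: 11.67
position: [519.2, -2.2, 98.0]
ee_rot: [0.991, -0.133, -0.0, 0.0]
contact_force: [0.2, 0.2, 0.3]
gripper_width: 22.6
grasp_force: 58.9
```

Emit:
drive_tool(
  plan=[
    [[1,0,0,-1,0],[1,0,0,-0.5,0],[1,0,0,0,0]],
  ],
)

```text
clock: 11.92
position: [519.4, -2.1, 96.8]
ee_rot: [0.991, -0.133, 0.0, 0.0]
contact_force: [-0.7, 0.4, 1.5]
gripper_width: 22.5
grasp_force: 59.3
```

Emit:
drive_tool(
  plan=[
    [[0,0,0,0,0],[0,0,0,0,0],[0,0,0,0,0],[0,0,0,0,0],[0,0,0,10,0],[0,0,0,25,0],[0,0,0,32,0],[0,0,0,20,0],[0,-4,-15,0,0],[0,-8,-30,0,0],[0,-10,-38,0,0],[0,-10,-38,0,0],[0,-10,-38,0,0],[0,-10,-38,0,0],[0,-8,-30,0,0],[0,-5.5,-18,0,0],[0,-2,-6,0,0],[0,0,0,0,0],[0,0,0,0,0]],
  ],
)

```text
clock: 13.5
position: [451.8, -252.9, 183.9]
ee_rot: [0.991, -0.133, 0.0, -0.0]
contact_force: [0.5, 0.1, -0.1]
gripper_width: 42.9
grasp_force: 0.0
```

```bash
python3 w.py 452 -253 w3
```

```text
tcp [ 451.8 -252.9  183.9] cap [ 451.5 -253.1   99.8] [ 439.  -264.8   96. ] [ 462.7 -241.4  102.2] col [10. 10. 10.] go [-0.3 -0.2] dz -95.9
```

Emit:
drive_tool(
  plan=[
    [[0,0,0,-20,0],[0,0,0,-20,0],[0,0,0,-20,0],[0,0,0,-18,0],[0,0,0,-12,0],[0,0,0,-6,0],[0,0,0,0,0],[0,0,0,0,0],[1,0,0,0,0],[1,0,0,0,0],[1,0,0,0,0],[1,0,0,0,0],[1,0,0,0,0],[1,0,0,0,0]],
  ],
)

```text
clock: 14.72
position: [452.7, -253.3, 88.7]
ee_rot: [0.991, -0.133, 0.001, 0.0]
contact_force: [0.1, 1.6, 5.2]
gripper_width: 22.1
grasp_force: 59.1
```

Emit:
drive_tool(
  plan=[
    [[1,0,0,5,0],[1,0,0,12,0],[1,0,0,25,0],[1,0,0,35,0],[1,0,0,37,0],[1,0,0,20,0],[1,0,0,6,0],[1,2,10,0,0],[1,5,20,0,0],[1,8,30,0,0],[1,10,38,0,0],[1,11,38,0,0],[1,10,38,0,0],[1,11,38,0,0],[1,10,38,0,0],[1,8,30,0,0],[1,6,20,0,0],[1,4,13.5,0,0],[1,0,0,0,0],[1,0,0,0,0]],
  ],
)

```text
clock: 16.38
position: [535.8, 60.6, 225.8]
ee_rot: [0.991, -0.133, -0.002, 0.001]
contact_force: [-0.3, -1.3, -1.7]
gripper_width: 22.6
grasp_force: 59.0
```

Emit:
drive_tool(
  plan=[
    [[1,0,0,-8,0],[1,0,0,-20,0],[1,0,0,-28,0],[1,0,0,-26,0],[1,0,0,-18,0],[1,0,0,-11,0],[1,0,0,-6,0],[1,0,0,-4,0],[1,0,0,-2,0],[1,0,0,-1,0],[1,0,0,0,0],[1,0,0,0,0],[1,0,0,0,0]],
  ],
)

```text
clock: 17.47
position: [537.1, 60.5, 104.2]
ee_rot: [0.991, -0.133, 0.001, -0.0]
contact_force: [-0.4, 0.2, -1.3]
gripper_width: 22.5
grasp_force: 59.0
```

Emit:
drive_tool(
  plan=[
    [[1,0,0,-2,0],[1,0,0,-1,0],[1,0,0,-1,0],[1,0,0,-1,0],[1,0,0,0,0],[1,0,0,0,0]],
  ],
)

```text
clock: 17.97
position: [536.7, 60.4, 98.4]
ee_rot: [0.991, -0.133, -0.0, 0.0]
contact_force: [0.7, 0.3, -1.3]
gripper_width: 22.4
grasp_force: 59.0
```

Emit:
drive_tool(
  plan=[
    [[1,0,0,-0.8,0],[1,0,0,-0.5,0],[1,0,0,0,0]],
  ],
)

```text
clock: 18.22
position: [536.8, 60.4, 97.3]
ee_rot: [0.991, -0.133, 0.0, -0.0]
contact_force: [0.6, 0.2, -0.6]
gripper_width: 22.4
grasp_force: 59.1
```

Emit:
drive_tool(
  plan=[
    [[1,0,0,-0.6,0],[1,0,0,0,0]],
  ],
)

```text
clock: 18.38
position: [537.0, 60.4, 97.2]
ee_rot: [0.991, -0.133, 0.0, 0.0]
contact_force: [-0.2, -0.3, 3.7]
gripper_width: 22.5
grasp_force: 59.3
```

Emit:
drive_tool(
  plan=[
    [[0,0,0,0,0],[0,0,0,0,0],[0,0,0,0,0],[0,0,0,0,0],[0,0,0,10,0],[0,0,0,25,0],[0,0,0,32,0],[0,0,0,20,0],[0,-1,-15,0,0],[0,-2,-30,0,0],[0,-3,-40,0,0],[0,-3,-40,0,0],[0,-3,-40,0,0],[0,-3,-40,0,0],[0,-3,-40,0,0],[0,-3,-40,0,0],[0,-3,-40,0,0],[0,-3,-40,0,0],[0,-2,-30,0,0],[0,-2,-20,0,0]],
  ],
)

```text
clock: 20.05
position: [505.1, -357.8, 184.2]
ee_rot: [0.991, -0.134, 0.0, 0.0]
contact_force: [-0.1, 0.5, 0.7]
gripper_width: 42.8
grasp_force: 0.0
```

Emit:
drive_tool(
  plan=[
    [[0,-2,-10,0,0],[0,0,0,0,0],[0,0,0,0,0],[0,0,0,0,0]],
  ],
)

```text
clock: 20.38
position: [503.9, -363.4, 183.9]
ee_rot: [0.991, -0.132, 0.0, -0.0]
contact_force: [-0.2, 0.8, -0.5]
gripper_width: 42.9
grasp_force: 0.0
```

```bash
python3 w.py 504 -364 w4
```

```text
tcp [ 503.9 -363.4  183.9] cap [ 503.7 -365.    99.8] [ 491.6 -376.4   96. ] [ 515.  -353.   101.7] col [64. 22. 84.] go [-0.2 -1.6] dz -95.9
```

Emit:
drive_tool(
  plan=[
    [[0,0,-1.5,-20,0],[0,0,0,-20,0],[0,0,0,-20,0],[0,0,0,-18,0],[0,0,0,-12,0],[0,0,0,-6,0],[0,0,0,0,0],[0,0,0,0,0],[1,0,0,0,0],[1,0,0,0,0],[1,0,0,0,0],[1,0,0,0,0],[1,0,0,0,0],[1,0,0,0,0]],
  ],
)

```text
clock: 21.6
position: [504.7, -366.4, 89.1]
ee_rot: [0.991, -0.133, 0.001, 0.0]
contact_force: [1.6, 1.5, 5.6]
gripper_width: 22.1
grasp_force: 58.8
```

Emit:
drive_tool(
  plan=[
    [[1,0,0,5,0],[1,0,0,12,0],[1,0,0,25,0],[1,0,0,35,0],[1,0,0,37,0],[1,0,0,20,0],[1,0,0,6,0],[1,2,10,0,0],[1,5,20,0,0],[1,7,30,0,0],[1,8.5,38,0,0],[1,8.5,38,0,0],[1,8.5,38,0,0],[1,8.5,38,0,0],[1,8.5,38,0,0],[1,8,36,0,0],[1,7,30,0,0],[1,4,20,0,0],[1,2,10,0,0],[1,0,0,0,0]],
  ],
)

```text
clock: 23.27
position: [580.3, -18.0, 225.2]
ee_rot: [0.991, -0.132, -0.002, 0.0]
contact_force: [-0.0, -0.7, -0.9]
gripper_width: 22.2
grasp_force: 58.9
```

Emit:
drive_tool(
  plan=[
    [[1,0,0,0,0],[1,0,0,0,0]],
  ],
)

```text
clock: 23.43
position: [580.4, -21.0, 226.6]
ee_rot: [0.991, -0.134, -0.001, 0.0]
contact_force: [-0.2, -0.4, -0.5]
gripper_width: 22.3
grasp_force: 58.9
```

Shift +1, +2 and descend.

Emit:
drive_tool(
  plan=[
    [[1,1,2,-8,0],[1,0,0,-20,0],[1,0,0,-28,0],[1,0,0,-26,0],[1,0,0,-18,0],[1,0,0,-11,0],[1,0,0,-6,0],[1,0,0,-4,0],[1,0,0,-2,0],[1,0,0,-1,0],[1,0,0,0,0],[1,0,0,0,0],[1,0,0,0,0]],
  ],
)

```text
clock: 24.52
position: [582.7, -18.0, 104.4]
ee_rot: [0.991, -0.133, 0.001, -0.0]
contact_force: [0.4, -0.2, 0.1]
gripper_width: 22.3
grasp_force: 58.9
```

Emit:
drive_tool(
  plan=[
    [[1,0,0,-1.5,0],[1,0,0,-1,0],[1,0,0,-1,0],[1,0,0,-1,0],[1,0,0,0,0],[1,0,0,0,0]],
  ],
)

```text
clock: 25.02
position: [582.2, -18.1, 99.0]
ee_rot: [0.991, -0.133, -0.0, 0.0]
contact_force: [-0.0, 0.6, -0.7]
gripper_width: 22.4
grasp_force: 58.9
```

Emit:
drive_tool(
  plan=[
    [[1,0,0,-0.8,0],[1,0,0,0,0]],
  ],
)

```text
clock: 25.18
position: [582.2, -18.1, 98.2]
ee_rot: [0.991, -0.133, -0.0, 0.0]
contact_force: [-0.3, 0.2, -1.2]
gripper_width: 22.6
grasp_force: 58.9
```

Emit:
drive_tool(
  plan=[
    [[1,0,0,-0.6,0],[1,0,0,-0.4,0],[1,0,0,0,0]],
  ],
)

```text
clock: 25.43
position: [582.4, -18.1, 97.6]
ee_rot: [0.991, -0.133, 0.0, 0.0]
contact_force: [-0.1, -0.5, 0.8]
gripper_width: 22.1
grasp_force: 59.1
```

Emit:
drive_tool(
  plan=[
    [[0,0,0,0,0],[0,0,0,0,0],[0,0,0,0,0],[0,0,0,0,0],[0,0,0,10,0],[0,0,0,25,0],[0,0,0,35,0],[0,0,0,35,0],[0,0,0,35,0],[0,0,0,20,0],[0,-20,-15,0,0],[0,-25,-25,0,0],[0,-25,-25,0,0],[0,-25,-25,0,0],[0,-15,-25,0,0],[0,0,0,0,0],[0,0,0,0,0]],
  ],
)

```text
clock: 26.85
position: [471.6, -134.1, 258.5]
ee_rot: [0.991, -0.134, 0.001, -0.0]
contact_force: [1.3, 0.5, 0.5]
gripper_width: 42.8
grasp_force: 0.0
```

```bash
python3 - <<'E'
from h import *
I=[]
for n in("scene","side"):
    p,d=get_image(n);I.append(p[130:400,150:550] if n=="scene" else p[130:400,150:550])
    C=cloud(n,d).reshape(-1,3)
    for k,x,y in(("yellow",598,43),("red",519,-2),("black",537,60),("violet",582,-18),("blue",606.3,-247.9),("green",575.9,226.7)):
        q=C[(np.hypot(C[:,0]-x,C[:,1]-y)<25)&(C[:,2]>95)&(C[:,2]<116)];print(n,k,len(q),q.mean(0).round(1) if len(q) else "",np.percentile(q[:,2],97).round(1) if len(q) else "")
cv2.imwrite("pics/fin.png",np.hstack(I)[...,::-1])
E
```

```text
scene yellow 137 [600.   45.4 105. ] 109.2
scene red 119 [521.    1.2 104.8] 109.3
scene black 130 [538.5  63.1 105. ] 109.8
scene violet 123 [583.3 -13.9 105. ] 109.8
scene blue 68 [ 606.3 -245.6   98.5] 101.1
scene green 130 [577.7 227.9  99. ] 101.3
side yellow 139 [594.6  39.  104.8] 110.2
side red 151 [516.2  -5.  105.4] 110.5
side black 142 [533.3  57.1 105.2] 110.6
side violet 148 [578.3 -20.4 105.2] 110.6
side blue 133 [ 604.5 -248.9   99.3] 102.1
side green 73 [574.6 224.3  99.5] 102.5
```

View pics/fin.png

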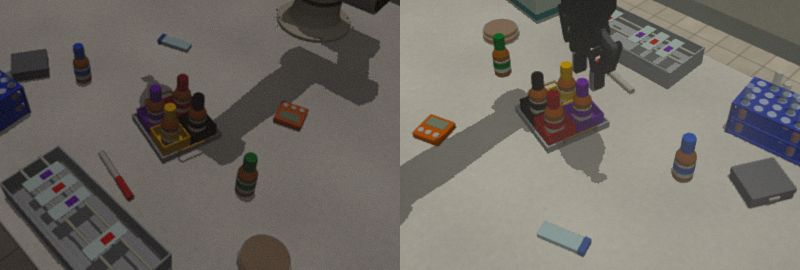

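All four bottles stand upright in the cups of their own colour, with tops at about 109 as expected. In the picture they are at about (155-200, 75-150) in the left half. Blue (80,65) and green (247,175) have not moved.

```bash
python3 -c "
from bench import *
print(job_done())"
```

```text
the job is handed in; nothing more can be done
None
```

The violet, yellow, black and red bottles stand upright in their matching cups, blue and green were left where they stood, and the job was handed in at about 27 s of the 104 s allowed.

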